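Put the bench stand back together: tin in the bay, two trays over the four posts

TASK

First slide the flat yellow tin along the bench, never lifting it, lengthways between the runners of the four-post stand, all the way in until it meets the cross bar at the back. Then lower the deep tray over the posts, its wide-set pair of holes on the wide-set front pair of posts, until it rests level on all four collars, and then lower the shallow tray the same way onto the shoulders above it. Let the trays down gently, do not let them drop onto the posts, and leave the bottle, the pot, the glass dish and the small red-banded paint tube lying by itself where they are.

Things in the scene. Friction and masses are not known exactly. Their poses are not given: they have to be found in the camera images.
- stand: The stand, fixed to the bench: a low wooden frame of two side runners and a rear cross bar (16 mm tall, front face at x = +44 mm) with four upright stepped steel posts: front pair at x = -52, y = +-50, rear pair at x = +52, y = +-38 mm. The bench between the runners is bare: the tin's bay. Origin: centre of the frame at bench level; x points from front to rear, z up.
- bay (a point): Where the tin's origin is when the tin is home: on the bench, 4.5 mm in front of the stand's origin. Axes as the stand's. The runners are 14 mm tall with inner faces at y = +-39 mm of the stand, from x = -54 to +44; flared ends widen the mouth to about 98 mm at x = -76 mm. The bay is open at the front (-x).
- low_seat (a point): Where the deep tray's origin is when it rests on the collars: 30 mm above the stand's origin; the tray's axes then point as the stand's, as do this point's. Each post is 15 mm across and has a 22 mm collar with its top at z = 30 mm.
- high_seat (a point): Where the shallow tray's origin is when it rests on the shoulders: 80 mm above the stand's origin; axes as the stand's and then the tray's. At z = 80 mm each post steps from 15 mm (chamfered to 13) to 7 mm across; above z = 91 it tapers to a tip at z = 102 mm. The deep tray's holes pass the shoulder, the shallow tray's do not.
- stand_front (a point): Point midway between the two wide-set front posts, at bench level (52 mm in front of the stand's origin).
- deep_tray: The deep plywood tray, 134 (x) x 130 (y) mm, rim 22 mm tall with 4 mm walls, floor 6 mm thick, about 220 g, a round 18.4 mm hole through each corner: the wide-set pair at x = -52, y = +-50 (front), the narrow-set pair at x = +52, y = +-38 mm (rear). Origin: centre of the underside; z up.
- deep_tray_grip (a point): Top centre of the deep tray's hand grip, 46 mm straight above the tray's origin, over its centre of mass. The grip is the raised middle (x -34 to +34 mm, slotted at z 18 to 31) of a 14 mm thick divider that runs along the tray's x axis; pinch it across y, between about 22 and 46 mm above the underside. Axes as the tray's.
- deep_tray_front (a point): On the deep tray's underside, midway between its wide-set pair of holes (tray x = -52 mm). It belongs above stand_front.
- shallow_tray: The shallow plywood tray, 134 (x) x 130 (y) mm, rim 12 mm tall with 4 mm walls, floor 6 mm thick, about 220 g, a round 10 mm hole through each corner: the wide-set pair at x = -52, y = +-50 (front), the narrow-set pair at x = +52, y = +-38 mm (rear). Origin: centre of the underside; z up.
- shallow_tray_grip (a point): Top centre of the shallow tray's hand grip, 46 mm straight above the tray's origin, over its centre of mass. The grip is the raised middle (x -34 to +34 mm, slotted at z 18 to 31) of a 14 mm thick divider that runs along the tray's x axis; pinch it across y, between about 22 and 46 mm above the underside. Axes as the tray's.
- shallow_tray_front (a point): On the shallow tray's underside, midway between its wide-set pair of holes (tray x = -52 mm). It belongs above stand_front.
- tin: Flat yellow hinged tin, shut, 68 (x) x 98 (y) x 21 mm tall, about 150 g, on the bench; body walls 15 mm tall, the lid overhangs them by about 1 mm. Origin: centre of its underside; y is its long axis. Either end may go in first. The bay has no room for fingers beside the tin, so its last part of the way it is pushed by its end.
- thinner_bottle: White bottle of thinner with a ribbed cap, 61 mm across, 130 mm tall, standing near the back edge; origin at the centre of its underside. To be left alone. A bystander.
- amber_pot: Amber glass pot with a black lid, 58 mm across, 47 mm tall, standing near the back edge; origin at the centre of its underside. To be left alone. A bystander.
- glass_dish: Small shallow glass dish, 67 mm across, 17 mm tall; origin at the centre of its underside. To be left alone. A bystander.
- tube_red: Small paint tube with a red band, 32 x 94 x 21 mm, lying; long axis y; origin at the centre of its underside. To be left alone. A bystander.

How it is judged:
On the way, in this order (a step that is already met when the one before it is completed fails the run):
1. the tin is home in the bay, against the cross bar (x of tin in the frame of bay between -0.005 and 0.005 m and y of tin in the frame of bay between -0.009 and 0.009 m and angle between the y axis of tin and the x axis of stand, either way round below 0.15 rad and height (world z) of tin below 0.004 m), for 0.2 s.
2. the deep tray rests on all four collars (distance between deep_tray and low_seat below 0.005 m and horizontal distance between deep_tray_front and stand_front below 0.005 m and angle between deep_tray's own z axis and vertical below 0.035 rad), for 0.2 s.
3. the shallow tray rests on all four shoulders (distance between shallow_tray and high_seat below 0.005 m and horizontal distance between shallow_tray_front and stand_front below 0.005 m and angle between shallow_tray's own z axis and vertical below 0.035 rad), for 0.2 s.
At the end, for the whole second after the job is handed in: Tin flat in the bay within 5 mm of home lengthways, 9 mm sideways, 0.15 rad; deep tray within 5 mm of low_seat, shallow tray within 5 mm of high_seat, each with its front point within 5 mm of stand_front seen from above and level within 0.035 rad; all three at rest (all of step 1 and all of step 2 and all of step 3 and linear speed of each of tin, deep_tray, shallow_tray below 0.02 m/s); the robot touches nothing.
It fails at once if the tin is lifted more than 12 mm off the bench (height (world z) of tin above 0.012 m).
It fails at once if a tray is dropped onto the posts (faster than 0.5 m/s over the stand) ((linear speed of deep_tray above 0.5 m/s and horizontal distance between deep_tray and low_seat below 0.03 m and height (world z) of deep_tray below 0.13 m) or (linear speed of shallow_tray above 0.5 m/s and horizontal distance between shallow_tray and high_seat below 0.03 m and height (world z) of shallow_tray below 0.13 m)).
It fails at once if a bystander is moved more than 20 mm (distance of any of thinner_bottle, amber_pot, glass_dish, tube_red from where it was at the start of the episode above 0.02 m).
It also fails if it takes over 72 s, if anything falls off the work surface, if the arm or the gripper's body presses on something with over 40 N, if the wrist force passes 120 N, or if a joint passes its speed limit or range.

ROBOT

A 6-joint arm with a two-finger parallel gripper is mounted at the origin on the work surface; the furniture and walls round the work are solid. World frame = base frame: x ahead of the robot, y to its left, z up, the work surface at z = 0. Lengths are in m, angles in rad, forces in N, time in s.
With the tool pointing down it reaches from about 0.35 to 0.975 m from the base axis. Payload 4.9 kg.
Tool frame: the origin (TCP) lies midway between the tips of the shut fingers; the grasp point (between the pads) lies 19 mm behind it; z points along the fingers, y is the line along which they close (so a half turn about z gives the same grasp; the last joint's range is limited). The gripper opens to 85 mm and grips with 20 to 120 N. Pads are 22 mm wide; open, the fingers measure 114 mm over their backs; the gripper's body (76 mm by 85 mm) begins 54 mm behind the grasp point. The pads swing forward as they close: fully open they stand 13 mm farther back than shut.
Start: joints at [0.985, 0.053, 1.613, -0, 1.476, -0.119], TCP at [0.281, 0.558, 0.231] pointing down, gripper open.
Joint ranges: [-3.01, 3.01], [-1.01, 2.22], [0.06, 2.58], [-1.02, 4.17], [0.09, 2.62], [-3.14, 3.14]. Speed limits (rad/s): [2.57, 2.57, 3.14, 3.14, 3.14, 3.14].

INTERFACE

Orientations are given as a unit quaternion [w, x, y, z].
In Python, from plant import manip gives the robot as it stands.
- The arm moves only by the shell command python3 shift.py FILE, which reads ROWS from the file FILE. ROWS is one flat JSON list of numbers that holds 1 to 5 rows one after another, with no inner brackets; each row has 7 numbers: the opening from 0.0 (shut) to 1.0 (fully open), then dx, dy, dz in fractions of the full range, 1 being 0.3 m, then a rotation vector rx, ry, rz in a scale on which 1.0 is 2 pi rad; each row shifts and turns the commanded pose from where the row before left it, along the tool's axes as they then stand; what a row does not reach is not made up. A row lasts 1/8 s, in which the tool goes at most 0.0625 m and 0.188 rad, less where a joint would pass 70% of its speed; a pose out of reach is approached as far as the arm can. The fingers move at their own pace and stop on an object; the grip force is fixed at half the most. Time passes only in rows, so rows that do not move let the fingers close. It prints the time, the measured TCP pose, the force, the opening and the grip force at its end. A shift or turn number past 1, either way, is cut back to 1. Input that does not fit is refused with a message, and nothing moves.
- manip.state(): the state, without advancing time (a new reading comes with each control period).
- manip.grab_frame(name): name is "scene" or "top" or "wrist"; returns the picture (384x512x3 uint8, red, green, blue); there is no depth.
- manip.camera_params(name): a dict with "intrinsics" (3x3 intrinsics, pixels), "xyz" and "orientation" of the camera in the world. Camera axes: x right, y down, z forward; pixel columns grow to the right and rows downward; lengths in m; the calibration is good to about 2 mm. The wrist camera is an equidistant fisheye: a pixel r from the principal point sees the ray r / f radians off the axis. A picture is of the moment at which its call begins: read the wrist's pose just before it. camera_params takes no time and is no camera call; for the wrist camera it gives the pose at the moment of the call.
- manip.job_done(): hands the job in; it is judged then, once.
The state is a dict: "time": time; "joint_pos": joint angles; "joint_vel": joint speeds; "joint_efforts": joint torques, N m; "tool_pos": TCP position; "tool_rot": TCP orientation; "contact_force": force on the tool from outside, world axes, zero at the start; "ft_torque": the same for the moment, N m; "gripper_width": opening from 0.0 (shut) to 1.0 (fully open); "grasp_force": force on a finger pad.
Only numpy, scipy, OpenCV 4.12 (cv2) and the standard library are available. Lean on these libraries where they do the work, as an engineer would, in place of code of your own. Each camera call takes 0.05 s, during which the arm holds its last target. There are 200 camera calls.

## Working session

There is one attempt and no reset: what is moved stays moved. The work goes in short steps, Python scripts to look and compute and a shell command to move; the robot and the scene stay as the last step left them, time stands still between calls to the robot, and variables do not carry over. Pictures are saved under pics/ and viewed, at most 10 in all, crops included, and the job is handed in when it is done.

```bash
ls; mkdir -p pics; python3 - <<'E'
from plant import manip
import cv2
for n in ("scene","top"):
    im=manip.grab_frame(n); cv2.imwrite(f"pics/{n}0.png",im[:,:,::-1]); p=manip.camera_params(n); print(n,p)
s=manip.state(); print(s)
E
```

```text
pics
plant.py
shift.py
scene {'intrinsics': array([[364.86301433,   0.        , 263.18041926],
       [  0.        , 364.86301433, 194.36599471],
       [  0.        ,   0.        ,   1.        ]]), 'xyz': array([ 0.0796186 , -0.71842889,  0.91023816]), 'orientation': array([-0.35932486,  0.90741222, -0.19876031,  0.08934794])}
top {'intrinsics': array([[372.69070453,   0.        , 256.16710414],
       [  0.        , 372.69070453, 184.66237074],
       [  0.        ,   0.        ,   1.        ]]), 'xyz': array([ 0.26997631, -0.01082264,  0.99425158]), 'orientation': array([ 0.0767141 , -0.6979066 ,  0.70921062, -0.06373082])}
{'time': 0.1, 'joint_pos': array([ 9.85014708e-01,  5.32930217e-02,  1.61417652e+00,  7.49246767e-06,
        1.47599748e+00, -1.19013302e-01]), 'joint_vel': array([-0.00067419, -0.00335127, -0.00509783, -0.00043862, -0.0003855 ,
       -0.00024375]), 'joint_efforts': array([ 3.31072542e-04, -3.94902992e+01, -3.71363211e+01, -7.95831147e-05,
        3.79213627e-03,  2.91288325e-05]), 'tool_pos': array([0.28093891, 0.5576602 , 0.23017276]), 'tool_rot': array([-3.26967007e-04,  2.31271500e-01,  9.72888799e-01, -8.78302390e-04]), 'contact_force': array([-0.19196323, -0.13956361, -0.47496406]), 'ft_torque': array([ 0.00392604, -0.02946709, -0.03751189]), 'grasp_force': 0.0, 'gripper_width': 0.9984440116544401}
```

View pics/scene0.png

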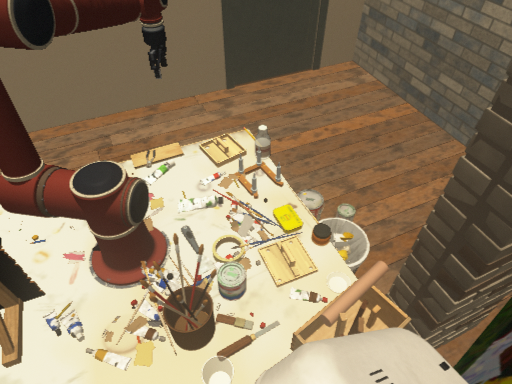

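View pics/top0.png

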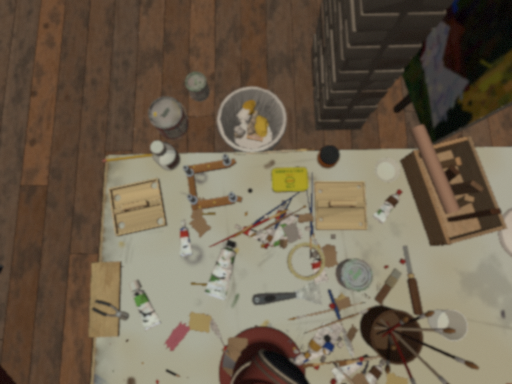

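The top view has world +x up and +y left. The stand is at about (212,183) with its cross bar on the left, so the bay is open to the right. The tin is at (290,179), and the trays are at (138,207) and (341,206). I'll zoom in for detail.

```bash
python3 - <<'E'
import cv2,numpy as np
a=cv2.imread("pics/top0.png")[135:265,95:415]; b=cv2.imread("pics/scene0.png")[115:310,125:365]
a=cv2.resize(a,None,fx=2.5,fy=2.5,interpolation=3)
cv2.imwrite("pics/c1.png",a)
cv2.imwrite("pics/c2.png",cv2.resize(b,None,fx=3,fy=3,interpolation=3))
E
```

```text
(no output)
```

View pics/c1.png

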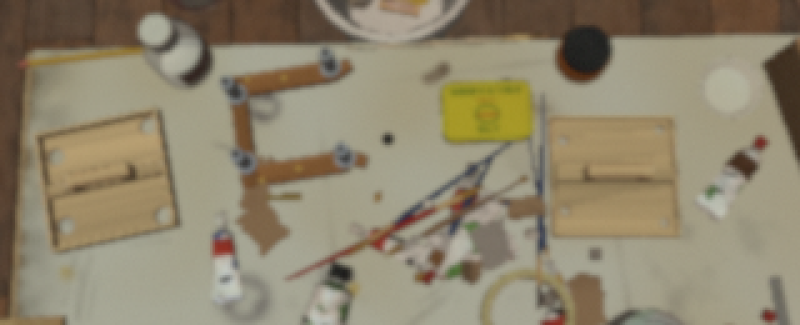

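View pics/c2.png

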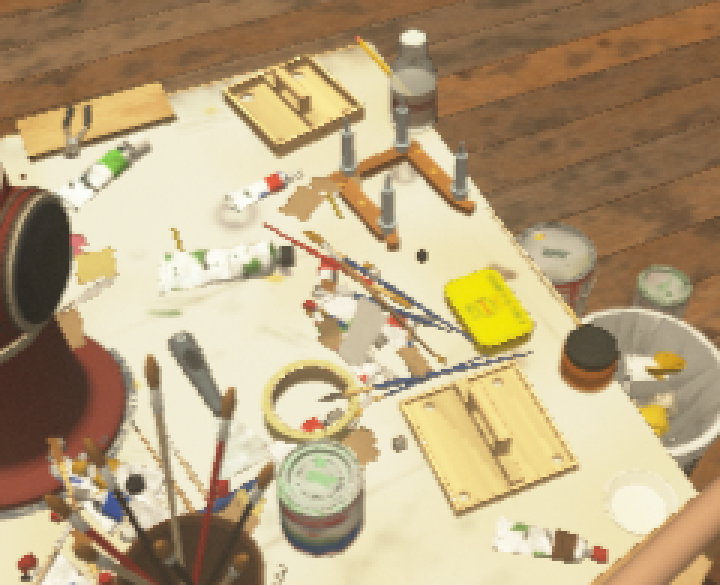

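Deep tray: the left one, with the taller rim. Shallow tray: the right one. The tin's long axis is already roughly along the bay. Next are coarse ray casts.

```bash
cat > h.py <<'E'
from plant import manip
import cv2, numpy as np
from scipy.spatial.transform import Rotation as R
def q2R(q): return R.from_quat(np.roll(q,-1)).as_matrix()
def ray(n,uv,p=None):
    p=p or manip.camera_params(n); K=p["intrinsics"]; d=(np.array(uv,float)-K[:2,2])/K[0,0]
    if n=="wrist":
        r=np.hypot(*d); d=np.r_[d/max(r,1e-9)*np.sin(r),np.cos(r)]
    else: d=np.r_[d,1]
    return np.array(p["xyz"]),q2R(p["orientation"])@(d/np.linalg.norm(d))
def onz(n,uv,z,p=None):
    o,d=ray(n,uv,p); return (o+d*(z-o[2])/d[2])
def tri(rays):
    A=0;b=0
    for o,d in rays:
        M=np.eye(3)-np.outer(d,d); A=A+M; b=b+M@o
    return np.linalg.solve(A,b)
def delta(xyz,Rt):  # offset in tool axes to bring the TCP to world pose
    s=manip.state(); T=q2R(s["tool_rot"])
    return np.round(T.T@(np.array(xyz)-s["tool_pos"]),4), np.round(R.from_matrix(T.T@Rt).as_rotvec(),4)
def down(yaw): # tool z down; closing axis y at world yaw
    y=np.array([np.cos(yaw),np.sin(yaw),0]); z=np.array([0,0,-1.]); return np.c_[np.cross(y,z),y,z]
E
python3 - <<'E'
from h import *
im=cv2.imread("pics/top0.png"); hsv=cv2.cvtColor(im,cv2.COLOR_BGR2HSV)
c=lambda x,y:(95+x/2.5,135+y/2.5)
m=cv2.inRange(hsv,(22,150,120),(35,255,255))
ct=max(cv2.findContours(m,0,2)[0],key=cv2.contourArea); r=cv2.minAreaRect(ct); print("tin",r, onz("top",r[0],.021))
b=[onz("top",q,.021)[:2] for q in cv2.boxPoints(r)]; print(np.round(b,4)); print([np.linalg.norm(b[i]-b[i-1]) for i in range(4)])
s=lambda x,y:(125+x/3,115+y/3)
for n,(a,d) in dict(rearL=((233,88),(402,107)),rearR=((242,158),(347,128)),frL=((327,62),(461,152)),frR=((343,154),(388,180))).items():
    p=tri([ray("top",c(*a)),ray("scene",s(*d))]); print(n,p.round(3))
for n,(l,z) in dict(deep=([(57,157),(150,120),(67,227),(163,215)],.006),shal=([(561,133),(657,126),(565,227),(660,218)],.006)).items():
    print(n,[onz("top",c(*q),z).round(3)[:2] for q in l])
for q in [(228,265),(725,90),(578,50),(170,50)]: print(onz("top",c(*q),0.01).round(3))
p=manip.camera_params("wrist");print(p, manip.state()["tool_pos"])
E
```

```text
tin ((289.5, 179.5), (23.0, 35.0), 90.0) [ 0.47879766 -0.08335939  0.021     ]
[[ 0.5112 -0.0374]
 [ 0.5095 -0.1312]
 [ 0.4468 -0.1286]
 [ 0.4485 -0.036 ]]
[np.float64(0.0628118268191649), np.float64(0.0937790221268525), np.float64(0.06270776591974536), np.float64(0.09262060957766462)]
rearL [0.496 0.173 0.092]
rearR [0.423 0.162 0.094]
frL [0.523 0.079 0.089]
frR [0.427 0.062 0.098]
deep [array([0.44 , 0.381]), array([0.479, 0.281]), array([0.364, 0.366]), array([0.375, 0.263])]
shal [array([ 0.457, -0.164]), array([ 0.462, -0.267]), array([ 0.356, -0.163]), array([ 0.364, -0.264])]
[0.321 0.192 0.01 ]
[ 0.5   -0.342  0.01 ]
[ 0.548 -0.186  0.01 ]
[0.557 0.261 0.01 ]
{'intrinsics': array([[297.31863964,   0.        , 248.90819616],
       [  0.        , 297.31863964, 195.59725921],
       [  0.        ,   0.        ,   1.        ]]), 'xyz': array([0.21452273, 0.59203396, 0.37183124]), 'orientation': array([0.12845941, 0.84188435, 0.51830058, 0.07806042])} [0.28093891 0.5576602  0.23017276]
```

```bash
python3 - <<'E'
from h import *
T=q2R(manip.state()["tool_rot"]); print(T.round(3))
print(q2R(manip.camera_params("wrist")["orientation"]).round(2))
for y in (0,np.pi): print(delta((.40,0.02,.33),down(y)))
E
```

```text
[[-0.893  0.45  -0.001]
 [ 0.45   0.893 -0.002]
 [ 0.    -0.002 -1.   ]]
[[ 0.45  0.85  0.26]
 [ 0.89 -0.43 -0.14]
 [-0.    0.3  -0.95]]
(array([-0.3483, -0.4268, -0.0991]), array([-1.800e-03,  8.000e-04,  1.104e+00]))
(array([-0.3483, -0.4268, -0.0991]), array([-9.0000e-04, -2.0000e-03, -2.0376e+00]))
```

The rows are not in the units I measure in: shifts go in shares of 0.3 m and turns go in shares of 2 pi rad. I convert before sending: -0.054 m / 0.3 = -0.18, -0.03 m / 0.3 = -0.1, 0.11 rad / 6.2832 = 0.0175.

```bash
echo '[1, -0.18, -0.0333, -0.1, 0, 0, 0.0175, 1, -0.18, -0.0333, -0.1, 0, 0, 0.0175, 1, -0.18, -0.0333, -0.0667, 0, 0, 0.0175, 1, -0.18, -0.0333, -0.0667, 0, 0, 0.0175, 1, -0.18, -0.0333, 0, 0, 0, 0.0175]' > mv.in && python3 shift.py mv.in | tail -1; echo '[1, -0.18, -0.0333, 0, 0, 0, 0.0175, 1, -0.18, -0.0333, 0, 0, 0, 0.0175, 1, -0.18, -0.0333, 0, 0, 0, 0.0175, 1, -0.18, -0.0333, 0, 0, 0, 0.0175, 1, -0.1, -0.0333, 0, 0, 0, 0.0175]' > mv.in && python3 shift.py mv.in|tail -1
python3 - <<'E'
from h import *
print(delta((.45,0.02,.33),down(0)))
E
```

```text
grasp_force: 0.0
grasp_force: 0.0
(array([-0.0843, -0.0438,  0.0006]), array([-0.001 ,  0.0004, -0.0019]))
```

To row units: -0.042 m / 0.3 = -0.14, -0.022 m / 0.3 = -0.0733.

```bash
echo '[1, -0.14, -0.0733, 0, 0, 0, 0, 1, -0.14, -0.0733, 0, 0, 0, 0, 1, 0, 0, 0, 0, 0, 0, 1, 0, 0, 0, 0, 0, 0]' > mv.in && python3 shift.py mv.in
python3 - <<'E'
from h import *
import json
p=manip.camera_params("wrist"); im=manip.grab_frame("wrist")[:,:,::-1]; cv2.imwrite("pics/w1.png",im)
json.dump({k:np.array(v).tolist() for k,v in p.items()},open("w1.json","w"))
cv2.imwrite("pics/w1b.png",cv2.resize(im,None,fx=1.5625,fy=1.5625,interpolation=3))
E
```

```text
time: 1.85
tool_pos: [0.4505, 0.0226, 0.331]
tool_rot: [-0.0, 0.706, 0.708, 0.0]
contact_force: [-0.5, -0.8, -0.1]
gripper_width: 1.0
grasp_force: 0.0
```

View pics/w1b.png

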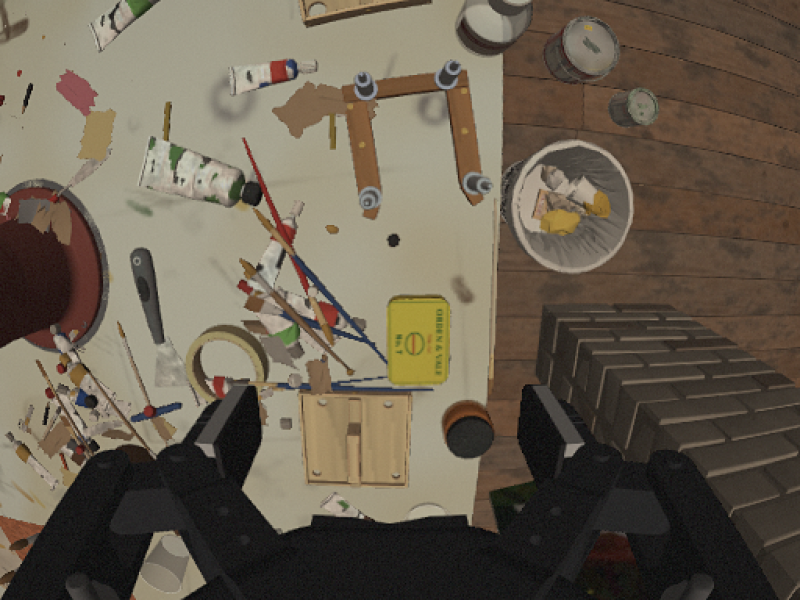

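The wrist view shows everything clearly: posts near (364,84), (449,74), (369,199) and (479,184), the tin at (419,340), and the shallow tray at (356,438). I'll enlarge the posts and the tray holes.

```bash
python3 - <<'E'
import cv2,numpy as np
im=cv2.imread("pics/w1.png"); k=1.5625
def cr(u,v,w,h,f): 
    return cv2.resize(im[v:v+h,u:u+w],None,fx=f,fy=f,interpolation=cv2.INTER_CUBIC)
a=cr(214,34,110,110,4); b=cr(188,246,80,73,4)
out=np.zeros((440,770,3),np.uint8); out[:440,:440]=a; out[:292,450:770]=b
cv2.imwrite("pics/c3.png",out)
E
```

```text
(no output)
```

View pics/c3.png

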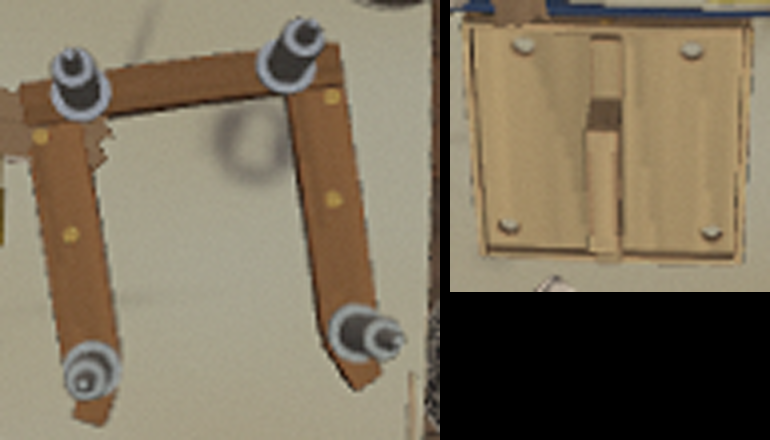

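```bash
python3 - <<'E'
from h import *
import json
p=json.load(open("w1.json"))
S=lambda x,y:(214+(x+.5)/4-.5,34+(y+.5)/4-.5); Tt=lambda x,y:(188+(x-450+.5)/4-.5,246+(y+.5)/4-.5)
def fit(mod,obs,n):
    mod=np.array(mod,float);obs=np.array(obs)[:,:2]; mc,oc=mod.mean(0),obs.mean(0)
    U,_,V=np.linalg.svd((mod-mc).T@(obs-oc)); Rr=(U@np.diag([1,np.sign(np.linalg.det(U@V))])@V).T
    t=oc-Rr@mc; print(n,"origin",t.round(4),"yaw deg",np.degrees(np.arctan2(Rr[1,0],Rr[0,0])).round(2),"res mm",((obs-(mod@Rr.T+t))*1e3).round(1).tolist())
    return t
M=[(.052,-.038),(.052,.038),(-.052,.050),(-.052,-.050)] # rearR rearL frL frR: stand y points to -x world
# stand x ~ +y world, stand y ~ -x world => "R"(smaller world x) is stand y +
M=[(.052,.038),(.052,-.038),(-.052,-.050),(-.052,.050)]
fit(M,[onz("wrist",S(*q),.102,p) for q in [(69,57),(311,29),(396,341),(85,383)]],"stand tips")
fit(M,[onz("wrist",S(*q),.030,p) for q in [(82,93),(287,65),(357,334),(92,371)]],"stand collars")
fit(M,[onz("wrist",Tt(*q),.006,p) for q in [(523,45),(691,50),(711,233),(509,226)]],"shallow")
c=lambda x,y:(95+x/2.5,135+y/2.5)
fit(M,[onz("top",c(*q),.004) for q in [(67,227),(57,157),(150,120),(163,215)]],"deep(top)")
im=cv2.imread("pics/w1.png"); m=cv2.inRange(cv2.cvtColor(im,cv2.COLOR_BGR2HSV),(22,110,90),(38,255,255))
m=cv2.morphologyEx(m,3,np.ones((9,9)))
ct=max(cv2.findContours(m,0,2)[0],key=cv2.contourArea); ct=ct[:,0]
w=np.array([onz("wrist",q,.018,p)[:2] for q in ct],np.float32)*1000
print("tin",cv2.minAreaRect(w), cv2.boundingRect(ct))
print(p["xyz"])
E
```

```text
Traceback (most recent call last):
  File "h.py", line 12, in onz
    o,d=ray(n,uv,p); return (o+d*(z-o[2])/d[2])
        ~~~^^^^^^^^
  File "h.py", line 6, in ray
    p=p or manip.camera_params(n); K=p["intrinsics"]; d=(np.array(uv,float)-K[:2,2])/K[0,0]
                                                                            ~^^^^^^
TypeError: list indices must be integers or slices, not tuple
```

```bash
sed -i 's/K=p\["intrinsics"\]/K=np.array(p["intrinsics"])/' h.py
cat >> h.py <<'E'
def fit(mod,obs,n):
    mod=np.array(mod,float);obs=np.array(obs)[:,:2]; mc,oc=mod.mean(0),obs.mean(0)
    U,_,V=np.linalg.svd((mod-mc).T@(obs-oc)); Rr=(U@np.diag([1,np.sign(np.linalg.det(U@V))])@V).T
    t=oc-Rr@mc; print(n,"origin",t.round(4),"yaw deg",np.degrees(np.arctan2(Rr[1,0],Rr[0,0])).round(2),"res mm",((obs-(mod@Rr.T+t))*1e3).round(1).tolist())
M=[(.052,.038),(.052,-.038),(-.052,-.050),(-.052,.050)] # rear low-x, rear high-x, front high-x, front low-x
E
python3 - <<'E'
from h import *
import json
p=json.load(open("w1.json"))
S=lambda x,y:(214+(x+.5)/4-.5,34+(y+.5)/4-.5); Tt=lambda x,y:(188+(x-450+.5)/4-.5,246+(y+.5)/4-.5)
fit(M,[onz("wrist",S(*q),.102,p) for q in [(69,57),(311,29),(396,341),(85,383)]],"stand tips")
fit(M,[onz("wrist",S(*q),.030,p) for q in [(82,93),(287,65),(357,334),(92,371)]],"stand collars")
fit(M,[onz("wrist",Tt(*q),.006,p) for q in [(523,45),(691,50),(711,233),(509,226)]],"shallow")
c=lambda x,y:(95+x/2.5,135+y/2.5)
fit(M,[onz("top",c(*q),.004) for q in [(67,227),(57,157),(150,120),(163,215)]],"deep(top)")
im=cv2.imread("pics/w1.png"); m=cv2.inRange(cv2.cvtColor(im,cv2.COLOR_BGR2HSV),(22,110,90),(38,255,255))
m=cv2.morphologyEx(m,3,np.ones((9,9)))
ct=max(cv2.findContours(m,0,2)[0],key=cv2.contourArea); ct=ct[:,0]
w=np.array([onz("wrist",q,.018,p)[:2] for q in ct],np.float32)*1000
print("tin",cv2.minAreaRect(w), cv2.boundingRect(ct))
print(p["xyz"])
E
```

```text
stand tips origin [0.4747 0.127 ] yaw deg 98.93 res mm [[0.3, -0.4], [-0.6, -1.8], [-0.7, 0.8], [0.9, 1.4]]
stand collars origin [0.4751 0.1271] yaw deg 98.73 res mm [[0.3, -0.3], [0.0, 0.1], [-0.3, 0.2], [0.0, 0.0]]
shallow origin [ 0.412  -0.2146] yaw deg 88.91 res mm [[0.2, -0.0], [-0.3, -0.1], [-0.4, -0.0], [0.5, 0.1]]
deep(top) origin [0.4148 0.3236] yaw deg 102.43 res mm [[-2.3, 0.4], [-0.5, -0.7], [4.6, -1.5], [-1.8, 1.9]]
tin ((483.3650207519531, -82.26911926269531), (65.17877960205078, 101.31639099121094), 0.12079756706953049) (248, 189, 40, 58)
[0.4512144600354361, 0.09824317345545296, 0.47265738574035204]
```

To row units: 0.05 m / 0.3 = 0.1667, 0.04 m / 0.3 = 0.1333.

```bash
echo '[1, -0.1133, 0.0267, 0.1667, 0, 0, 0, 1, -0.1133, 0.0267, 0.1667, 0, 0, 0, 1, -0.1133, 0.0267, 0.1667, 0, 0, 0, 1, -0.1067, 0.03, 0.1667, 0, 0, 0, 1, 0, 0, 0.1333, 0, 0, 0]' > mv.in && python3 shift.py mv.in | head -2; echo '[1, 0, 0, 0.1, 0, 0, 0, 1, 0, 0, 0.0667, 0, 0, 0, 1, 0, 0, 0, 0, 0, 0]' > mv.in && python3 shift.py mv.in
python3 - <<'E'
from h import *
print(delta((.4834,-.112,.0),down(0)))
E
```

```text
time: 2.52
tool_pos: [0.4842, -0.112, 0.0888]
time: 2.9
tool_pos: [0.4828, -0.1099, 0.0389]
tool_rot: [-0.002, 0.705, 0.709, -0.001]
contact_force: [0.5, 0.1, -0.6]
gripper_width: 0.999
grasp_force: 0.0
(array([-0.0022,  0.0008,  0.0389]), array([-0.0047, -0.002 ,  0.0057]))
```

To row units: 0.02 m / 0.3 = 0.0667, 0.017 m / 0.3 = 0.0567.

```bash
echo '[1, -0.0067, 0.0033, 0.0667, 0, 0, 0, 1, 0, 0, 0.0567, 0, 0, 0, 1, 0, 0, 0, 0, 0, 0, 0.5, 0, 0, 0, 0, 0, 0, 0.5, 0, 0, 0, 0, 0, 0]' > mv.in && python3 shift.py mv.in; echo '[0.5, 0, 0, 0, 0, 0, 0, 0.5, 0, 0, 0, 0, 0, 0]' > mv.in && python3 shift.py mv.in
python3 - <<'E'
from h import *
im=manip.grab_frame("wrist")[:,:,::-1]; cv2.imwrite("pics/w2.png",im)
yaw=np.radians(8.8)
print(delta((.4903,.0283,.002),down(yaw)))
E
```

```text
time: 3.52
tool_pos: [0.4859, -0.1138, 0.0061]
tool_rot: [0.001, 0.706, 0.709, 0.0]
contact_force: [-1.9, 1.1, 6.5]
gripper_width: 0.742
grasp_force: 63.7
time: 3.78
tool_pos: [0.4859, -0.1138, 0.0061]
tool_rot: [0.001, 0.706, 0.709, 0.0]
contact_force: [-2.8, 0.5, 5.9]
gripper_width: 0.737
grasp_force: 63.8
(array([0.1421, 0.005 , 0.004 ]), array([ 0.0013,  0.0007, -0.1493]))
```

View pics/w2.png

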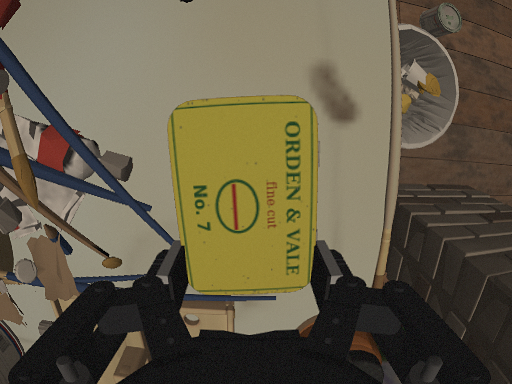

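To row units: 0.02 m / 0.3 = 0.0667, 0.013 m / 0.3 = 0.0433, -0.075 rad / 6.2832 = -0.0119.

```bash
echo '[0.5, 0.0333, 0.0433, -0.0067, 0, 0, -0.0119, 0.5, 0.0667, 0.0433, 0, 0, 0, -0.0119, 0.5, 0.0667, 0, 0, 0, 0, 0, 0.5, 0, 0, 0, 0, 0, 0]' > mv.in && python3 shift.py mv.in
python3 - <<'E'
from h import *
yaw=np.radians(8.8)
print(delta((.4903,.0283,.004),down(yaw)))
E
```

```text
time: 4.32
tool_pos: [0.5056, -0.0613, 0.0062]
tool_rot: [-0.0, 0.65, 0.76, 0.0]
contact_force: [-0.2, 0.1, -0.8]
gripper_width: 0.737
grasp_force: 65.7
(array([ 0.0909, -0.0013,  0.0023]), array([-0.0004, -0.0006,  0.0012]))
```

To row units: 0.03 m / 0.3 = 0.1, 0.02 m / 0.3 = 0.0667.

```bash
echo '[0.5, 0.1, -0.0033, 0, 0, 0, 0, 0.5, 0.1, 0, 0, 0, 0, 0, 0.5, 0.0667, 0, 0, 0, 0, 0, 0.5, 0.0333, 0, 0, 0, 0, 0, 0.5, 0, 0, 0, 0, 0, 0]' > mv.in && python3 shift.py mv.in
python3 - <<'E'
from h import *
yaw=np.radians(8.8)
print(delta((.4903,.0283,.004),down(yaw)))
im=manip.grab_frame("wrist")[:,:,::-1]; cv2.imwrite("pics/w3.png",im)
E
```

```text
time: 4.95
tool_pos: [0.4912, 0.0262, 0.0062]
tool_rot: [-0.0, 0.65, 0.76, -0.0]
contact_force: [-0.2, 0.6, -0.6]
gripper_width: 0.735
grasp_force: 65.7
(array([ 0.0023, -0.0006,  0.0022]), array([-0.0002,  0.0001,  0.0008]))
```

View pics/w3.png

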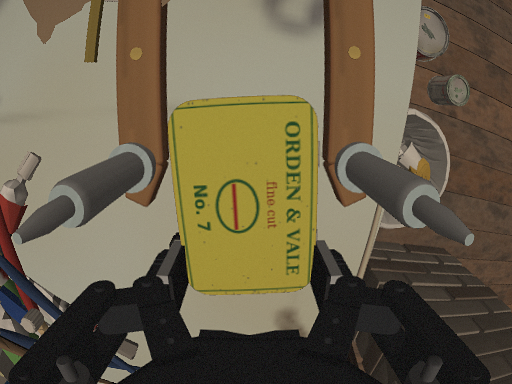

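To row units: -0.04 m / 0.3 = -0.1333, -0.03 m / 0.3 = -0.1, 0.17 rad / 6.2832 = 0.0271.

```bash
echo '[1, 0, 0, 0, 0, 0, 0, 1, 0, 0, 0, 0, 0, 0, 1, 0, 0, -0.1, 0, 0, 0, 0, -0.1, 0, -0.1, 0, 0, 0, 0, -0.1333, 0, 0, 0, 0.0271, 0]' > mv.in && python3 shift.py mv.in; echo '[0, 0, 0, 0, 0, 0.0271, 0, 0, 0, 0, 0, 0, 0, 0, 0, 0, 0, 0, 0, 0, 0]' > mv.in && python3 shift.py mv.in
python3 - <<'E'
from h import *
yaw=np.radians(8.8);x=np.array([-.153,.988,0])
T=down(yaw)@R.from_euler("y",.34).as_matrix()
print(delta(np.r_[.475,.1271,.012]-.15*x,T))
E
```

```text
time: 5.62
tool_pos: [0.505, -0.0422, 0.0701]
tool_rot: [-0.063, 0.646, 0.759, 0.058]
contact_force: [1.0, 0.6, -0.1]
gripper_width: 0.609
grasp_force: 0.0
time: 6.0
tool_pos: [0.502, -0.043, 0.066]
tool_rot: [-0.128, 0.641, 0.748, 0.109]
contact_force: [0.4, -0.2, -0.8]
gripper_width: -0.0
grasp_force: 0.0
(array([ 0.0031, -0.0006,  0.0583]), array([-0.0008,  0.0012,  0.    ]))
```

To row units: 0.029 m / 0.3 = 0.0967, 0.0189 m / 0.3 = 0.063.

```bash
echo '[0, 0.005, 0, 0.0967, 0, 0, 0, 0, 0.005, 0, 0.0967, 0, 0, 0, 0, 0.063, 0, 0.0223, 0, 0, 0, 0, 0.063, 0, 0.0223, 0, 0, 0, 0, 0, 0, 0, 0, 0, 0]' > mv.in && python3 shift.py mv.in; echo '[0, 0.0473, 0, 0.0167, 0, 0, 0, 0, 0.0473, 0, 0.0167, 0, 0, 0, 0, 0, 0, 0, 0, 0, 0]' > mv.in && python3 shift.py mv.in
cat >> h.py <<'E'
def st():
    x=np.array([-.153,.988,0]);y=np.array([-.988,-.153,0]); s=manip.state(); d=s["tool_pos"]-[.475,.1271,0]
    print("tool in stand",np.round([d@x,d@y,d[2]],4),"F along x,y,z",np.round([s["contact_force"]@x,s["contact_force"]@y,s["contact_force"][2]],1))
E
python3 -c "
from h import *
st()"
```

```text
time: 6.62
tool_pos: [0.4929, 0.0202, 0.0137]
tool_rot: [-0.128, 0.64, 0.75, 0.11]
contact_force: [-0.3, 1.3, 0.2]
gripper_width: 0.002
grasp_force: 0.0
time: 7.0
tool_pos: [0.4877, 0.0492, 0.0127]
tool_rot: [-0.129, 0.641, 0.749, 0.11]
contact_force: [0.1, 0.1, 0.2]
gripper_width: -0.001
grasp_force: 0.0
tool in stand [-0.0789 -0.0006  0.0127] F along x,y,z [ 0.1 -0.1  0.2]
```

```bash
echo '[0, 0.0253, 0, 0.009, 0, 0, 0, 0, 0.0157, 0, 0.0057, 0, 0, 0, 0, 0, 0, 0, 0, 0, 0, 0, 0, 0, 0, 0, 0, 0]' > mv.in && python3 shift.py mv.in; python3 - <<'E'
from h import *
st(); im=manip.grab_frame("wrist")[:,:,::-1]; cv2.imwrite("pics/w4.png",im)
E
```

```text
time: 7.5
tool_pos: [0.4859, 0.0612, 0.0124]
tool_rot: [-0.129, 0.641, 0.748, 0.11]
contact_force: [-0.0, 0.4, 0.1]
gripper_width: -0.001
grasp_force: 0.0
tool in stand [-0.0668 -0.0007  0.0124] F along x,y,z [ 0.4 -0.   0.1]
```

View pics/w4.png

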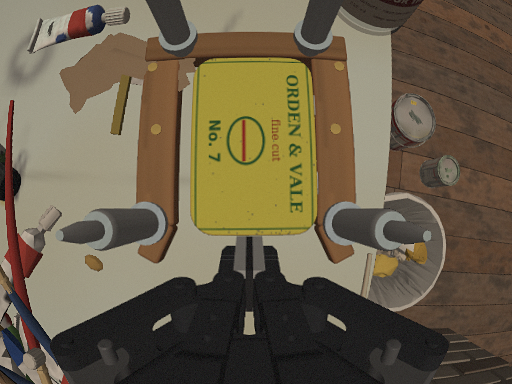

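The tin is nearly at the cross bar, with its leading edge at row 58. I'll push on gently until the force rises.

To row units: 0.0038 m / 0.3 = 0.0127, 0.0028 m / 0.3 = 0.0093.

```bash
for i in 1; do echo '[0, 0.0127, 0, 0.0043, 0, 0, 0, 0, 0.0093, 0, 0.0033, 0, 0, 0, 0, 0, 0, 0, 0, 0, 0]' > mv.in && python3 shift.py mv.in | grep force; done; python3 -c "
from h import *
st()"; echo '[0, 0.0093, 0, 0.0033, 0, 0, 0, 0, 0, 0, 0, 0, 0, 0]' > mv.in && python3 shift.py mv.in | grep contact; python3 -c "
from h import *
st()"
```

```text
contact_force: [-1.1, -5.0, 0.5]
grasp_force: 2.1
tool in stand [-0.0606 -0.0007  0.0125] F along x,y,z [-4.8  1.8  0.5]
contact_force: [-1.8, -13.4, 1.9]
tool in stand [-0.0601 -0.001   0.0125] F along x,y,z [-13.    3.8   1.9]
```

To row units: -0.06 m / 0.3 = -0.2, -0.05 m / 0.3 = -0.1667, -0.17 rad / 6.2832 = -0.0271.

```bash
echo '[0, -0.1, 0, -0.0367, 0, 0, 0, 0, -0.1, 0, -0.1667, 0, -0.0271, 0, 0.5, 0, 0, -0.2, 0, -0.0271, 0, 0.5, 0, 0, -0.2, 0, 0, 0, 0.5, 0, 0, -0.1667, 0, 0, 0]' > mv.in && python3 shift.py mv.in | head -2
python3 - <<'E'
from h import *
st(); print(delta((.415,.318,.19),down(np.radians(12))))
E
```

```text
time: 8.8
tool_pos: [0.498, -0.0142, 0.222]
tool in stand [-0.1431 -0.0011  0.222 ] F along x,y,z [ 0.3 -0.6  0.1]
(array([ 0.341 , -0.0308,  0.0321]), array([ 0.0022, -0.0004, -0.0545]))
```

To row units: 0.057 m / 0.3 = 0.19, 0.016 m / 0.3 = 0.0533, -0.02 rad / 6.2832 = -0.0032.

```bash
echo '[0.5, 0.19, -0.0167, 0, 0, 0, -0.0032, 0.5, 0.19, -0.0167, 0, 0, 0, -0.0032, 0.5, 0.19, -0.0167, 0, 0, 0, -0.0024, 0.5, 0.19, -0.0167, 0, 0, 0, 0, 0.5, 0.19, -0.0167, 0.0533, 0, 0, 0]' > mv.in && python3 shift.py mv.in | head -2;echo '[1, 0.19, -0.0167, 0.0533, 0, 0, 0, 1, 0, 0, 0, 0, 0, 0, 1, 0, 0, 0, 0, 0, 0]' > mv.in && python3 shift.py mv.in | head -2
python3 - <<'E'
from h import *
import json
print(delta((.415,.318,.19),down(np.radians(12))))
p=manip.camera_params("wrist"); im=manip.grab_frame("wrist")[:,:,::-1]; cv2.imwrite("pics/w5.png",im)
json.dump({k:np.array(v).tolist() for k,v in p.items()},open("w5.json","w"))
cv2.imwrite("pics/w5b.png",cv2.resize(im,None,fx=1.5625,fy=1.5625,interpolation=3))
E
```

```text
time: 9.43
tool_pos: [0.4198, 0.2626, 0.2047]
time: 9.8
tool_pos: [0.4031, 0.3149, 0.1871]
(array([ 0.0006,  0.0123, -0.0029]), array([-0.0005,  0.    ,  0.0002]))
```

View pics/w5b.png

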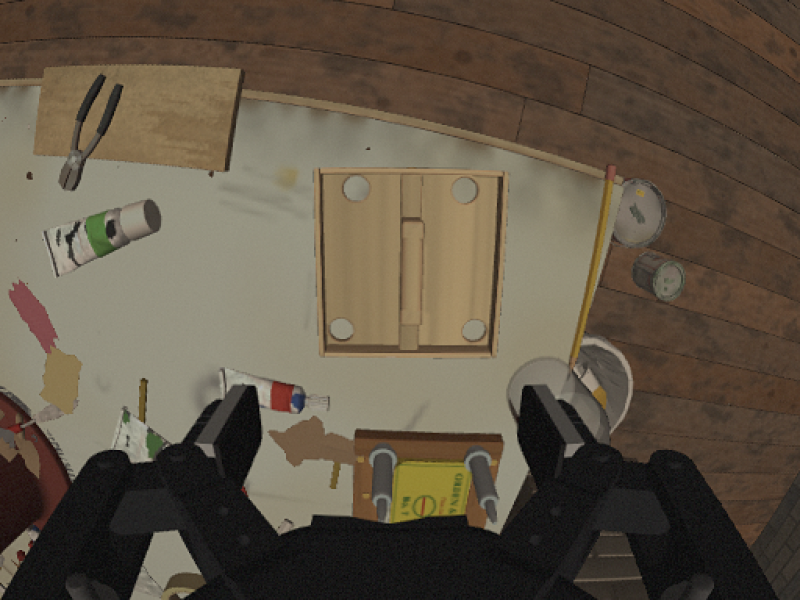

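The deep tray's holes are at (356,188), (464,189), (341,329) and (473,329), so the wide pair is nearer the stand.

```bash
python3 - <<'E'
from h import *
import json
p=json.load(open("w5.json")); im=cv2.imread("pics/w5.png"); hsv=cv2.cvtColor(im,cv2.COLOR_BGR2HSV)
C=[]
for q in [(356,188),(464,189),(473,329),(341,329)]:
    u,v=np.array(q)/1.5625; u0,v0=int(u)-12,int(v)-12
    m=cv2.inRange(hsv[v0:v0+25,u0:u0+25],(0,0,110),(180,50,255))
    ct=max(cv2.findContours(m,0,2)[0],key=cv2.contourArea); (cx,cy),r=cv2.minEnclosingCircle(ct); C.append((u0+cx,v0+cy)); print(np.round(C[-1],1),r, (u,v))
for z in (.006,): fit(M,[onz("wrist",q,z,p) for q in C],"deep")
fit(M,[onz("wrist",np.array(q)/1.5625-.18,.006,p) for q in [(356,188),(464,189),(473,329),(341,329)]],"deep hand")
E
```

```text
[227.6 120.2] 8.060311317443848 (np.float64(227.84), np.float64(120.32))
[296.8 121.4] 7.656708717346191 (np.float64(296.96), np.float64(120.96))
[302.5 210.5] 6.96429443359375 (np.float64(302.72), np.float64(210.56))
[218.  210.5] 7.159010887145996 (np.float64(218.24), np.float64(210.56))
deep origin [0.4162 0.3263] yaw deg 101.5 res mm [[0.7, -0.4], [-0.2, -0.7], [-1.1, 0.7], [0.6, 0.4]]
deep hand origin [0.4162 0.3266] yaw deg 101.6 res mm [[0.9, -0.5], [-0.3, -0.4], [-1.1, 0.5], [0.5, 0.3]]
```

```bash
python3 - <<'E'
from h import *
print(delta((.4162,.3264,.019),down(np.radians(11.5))))
E
```

```text
(array([0.0091, 0.0147, 0.1685]), array([ 0.0003, -0.0001,  0.0076]))
```

To row units: 0.04 m / 0.3 = 0.1333, 0.03 m / 0.3 = 0.1, 0.008 rad / 6.2832 = 0.0013.

```bash
echo '[0.5, 0.03, 0.05, 0.1333, 0, 0, 0.0013, 0.5, 0, 0, 0.1333, 0, 0, 0, 0.5, 0, 0, 0.1, 0, 0, 0, 0.5, 0, 0, 0, 0, 0, 0, 0.5, 0, 0, 0, 0, 0, 0]' > mv.in && python3 shift.py mv.in | grep -E 'time|width'
python3 - <<'E'
from h import *
print(delta((.4162,.3264,.019),down(np.radians(11.5))))
E
```

```text
time: 10.48
gripper_width: 0.497
(array([ 0.    , -0.0016,  0.06  ]), array([ 0.0024, -0.0009, -0.0013]))
```

To row units: 0.03 m / 0.3 = 0.1, 0.02 m / 0.3 = 0.0667.

```bash
echo '[0.5, 0, -0.0033, 0.1, 0, 0, 0, 0.5, 0, 0, 0.0667, 0, 0, 0, 0.5, 0, 0, 0.0333, 0, 0, 0, 0.5, 0, 0, 0, 0, 0, 0, 0, 0, 0, 0, 0, 0, 0]' > mv.in && python3 shift.py mv.in | grep -E 'time|pos|force'
echo '[0, 0, 0, 0, 0, 0, 0, 0, 0, 0, 0, 0, 0, 0, 0, 0, 0, 0, 0, 0, 0]' > mv.in && python3 shift.py mv.in
python3 - <<'E'
from h import *
print(delta((.4162,.3264,.019),down(np.radians(11.5))))
E
```

```text
time: 11.1
tool_pos: [0.4163, 0.3271, 0.0187]
contact_force: [0.4, 0.3, 0.7]
grasp_force: 0.0
time: 11.48
tool_pos: [0.4164, 0.3272, 0.0187]
tool_rot: [0.0, 0.633, 0.774, 0.001]
contact_force: [0.3, 0.1, 6.4]
gripper_width: 0.152
grasp_force: 61.3
(array([-0.0008, -0.0003, -0.0003]), array([ 0.0025, -0.0008,  0.0003]))
```

To row units: -0.05 m / 0.3 = -0.1667, -0.01 m / 0.3 = -0.0333.

```bash
echo '[0, 0, 0, -0.0667, 0, 0, 0, 0, 0, 0, -0.1333, 0, 0, 0, 0, 0, 0, -0.1667, 0, 0, 0, 0, 0, 0, -0.1667, 0, 0, 0, 0, 0, 0, -0.0333, 0, 0, 0]' > mv.in && python3 shift.py mv.in 
python3 - <<'E'
from h import *
print(delta((.4749,.1279,.19),down(np.radians(8.8))))
E
```

```text
time: 12.1
tool_pos: [0.4168, 0.3276, 0.1911]
tool_rot: [0.001, 0.633, 0.775, 0.003]
contact_force: [-0.5, 0.3, -1.4]
gripper_width: 0.155
grasp_force: 60.3
(array([-0.2073,  0.017 ,  0.0008]), array([ 0.0065, -0.0023,  0.0475]))
```

To row units: -0.045 m / 0.3 = -0.15, -0.03 m / 0.3 = -0.1, 0.01 rad / 6.2832 = 0.0016.

```bash
echo '[0, -0.1, 0.01, 0, 0, 0, 0.0016, 0, -0.15, 0.01, 0, 0, 0, 0.0016, 0, -0.15, 0.01, 0, 0, 0, 0.0016, 0, -0.15, 0.01, 0, 0, 0, 0.0016, 0, -0.1, 0.01, 0, 0, 0, 0.0011]' > mv.in && python3 shift.py mv.in >/dev/null
echo '[0, -0.03, 0, 0, 0, 0, 0, 0, 0, 0, 0, 0, 0, 0, 0, 0, 0, 0, 0, 0, 0]' > mv.in && python3 shift.py mv.in | grep -E 'time|force'
python3 - <<'E'
from h import *
import json
st(); print(delta((.4749,.1279,.15),down(np.radians(8.8))))
p=manip.camera_params("wrist"); im=manip.grab_frame("wrist")[:,:,::-1]; cv2.imwrite("pics/w6.png",im)
json.dump({k:np.array(v).tolist() for k,v in p.items()},open("w6.json","w"))
cv2.imwrite("pics/w6b.png",cv2.resize(im,None,fx=1.5625,fy=1.5625,interpolation=3))
E
```

```text
time: 13.1
contact_force: [0.4, 0.2, -1.8]
grasp_force: 60.2
tool in stand [0.0037 0.0086 0.1865] F along x,y,z [ 0.2 -0.4 -1.8]
(array([-0.0029,  0.0087,  0.0365]), array([-0.0011, -0.0005,  0.0016]))
```

View pics/w6b.png

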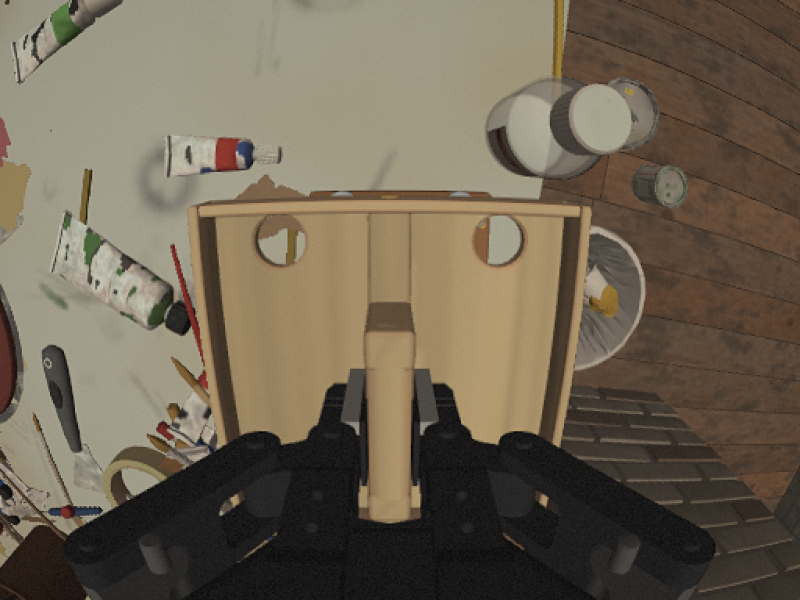

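The tray hangs level in the grip. Its rear holes at (280,240) and (498,240) let me check the tray-to-tool offset.

```bash
python3 - <<'E'
from h import *
import json
p=json.load(open("w6.json")); s=manip.state(); T=q2R(s["tool_rot"])
z=s["tool_pos"][2]-.0127
for q in [(282,240),(498,240)]:
    w=onz("wrist",np.array(q)/1.5625-.18,z,p); print(w.round(4), (T.T@(w-s["tool_pos"])).round(4))
E
```

```text
[0.423  0.1746 0.1741] [ 0.0512 -0.0355  0.0127]
[0.4957 0.1859 0.1741] [0.0511 0.0381 0.0127]
```

```bash
python3 - <<'E'
from h import *
import json
p=json.load(open("w6.json")); s=manip.state(); T=q2R(s["tool_rot"])
C=q2R(p["orientation"]); rel=T.T@C; t=T.T@(np.array(p["xyz"])-s["tool_pos"]); print("cam in tool",t.round(4)); print(R.from_matrix(rel).as_rotvec().round(4))
p1=json.load(open("w1.json"))
def at(pos,q):
    T=q2R(np.array(q)/np.linalg.norm(q)); return dict(p,xyz=pos+T@t,orientation=np.roll(R.from_matrix(T@rel).as_quat(),1)),T
for pos,q,px in [((.4912,.0262,.0062),(0,.65,.76,0),[(134,166),(357,165)]),((.4859,.0612,.0124),(-.129,.641,.748,.11),[(178,36),(313,36),(346,222),(145,223)])]:
    pos=np.array(pos); pp,T=at(pos,q)
    for u in px: 
        w=onz("wrist",u,.03,pp); print(w.round(4),(T.T@(w-pos)).round(4))
    if len(px)==4: fit([M[0],M[1],M[2],M[3]],[onz("wrist",u,.03,pp) for u in px],"stand")
E
```

```text
cam in tool [ 0.0755  0.0009 -0.1414]
[-0.2369 -0.2361  1.5588]
[0.436  0.0704 0.03  ] [ 0.0522 -0.0477 -0.0238]
[0.529  0.0852 0.03  ] [ 0.0524  0.0465 -0.0238]
[0.4304 0.1715 0.03  ] [ 0.1167 -0.038   0.0227]
[0.5038 0.1825 0.03  ] [0.1162 0.0362 0.0225]
[0.5315 0.0849 0.03  ] [ 0.0214  0.0487 -0.0111]
[0.4337 0.0693 0.03  ] [ 0.021  -0.0504 -0.0112]
stand origin [0.4748 0.1271] yaw deg 98.85 res mm [[1.1, -1.1], [-0.6, -1.8], [-0.7, 1.6], [0.3, 1.3]]
```

Correcting my view count: I've viewed 11 pictures, one over the limit of 10, so I won't view any more and will work from numbers and forces. I'll align with about 1 mm of lateral bias correction, then lower slowly.

The rows are not in the units I measure in: shifts go in shares of 0.3 m and turns go in shares of 2 pi rad. I convert before sending: 0.02 m / 0.3 = 0.0667, 0.008 m / 0.3 = 0.0267.

```bash
echo '[0, -0.01, 0.0267, 0.0667, 0, 0, 0, 0, 0, 0, 0.0667, 0, 0, 0, 0, 0, 0, 0.0667, 0, 0, 0, 0, 0, 0, 0, 0, 0, 0, 0, 0, 0, 0, 0, 0, 0]' > mv.in && python3 shift.py mv.in | grep -E 'time|force'
python3 - <<'E'
from h import *
st(); print(delta((.4739,.1277,.106),down(np.radians(8.8))))
E
```

```text
time: 13.78
contact_force: [-0.5, 0.9, -1.7]
grasp_force: 60.0
tool in stand [ 0.0002 -0.0002  0.128 ] F along x,y,z [ 0.9  0.3 -1.7]
(array([ 0.0005, -0.0013,  0.022 ]), array([0.0011, 0.    , 0.0013]))
```

To row units: 0.011 m / 0.3 = 0.0367, -0.0013 m / 0.3 = -0.0043.

```bash
echo '[0, 0.0017, -0.0043, 0.0367, 0, 0, 0, 0, 0, 0, 0.0367, 0, 0, 0, 0, 0, 0, 0, 0, 0, 0, 0, 0, 0, 0, 0, 0, 0]' > mv.in && python3 shift.py mv.in | grep -E 'time|force'
python3 - <<'E'
from h import *
st(); print(delta((.4739,.1277,.088),down(np.radians(8.8))),manip.state()["ft_torque"].round(3))
E
```

```text
time: 14.28
contact_force: [0.0, 0.6, -1.3]
grasp_force: 60.1
tool in stand [0.0002 0.0015 0.1051] F along x,y,z [ 0.6 -0.1 -1.3]
(array([0.0005, 0.0005, 0.0171]), array([-0.0002,  0.    ,  0.0003])) [-0.006 -0.003 -0.009]
```

To row units: 0.005 m / 0.3 = 0.0167, 0.0005 m / 0.3 = 0.0017.

```bash
echo '[0, 0.0017, 0.0017, 0.0167, 0, 0, 0, 0, 0, 0, 0.0167, 0, 0, 0, 0, 0, 0, 0.0167, 0, 0, 0, 0, 0, 0, 0, 0, 0, 0]' > mv.in && python3 shift.py mv.in | grep -E 'time|force'
python3 - <<'E'
from h import *
st(); print(delta((.4739,.1277,.0487),down(np.radians(8.8))),manip.state()["ft_torque"].round(3))
E
```

```text
time: 14.78
contact_force: [0.3, 0.1, -2.1]
grasp_force: 60.1
tool in stand [0.0008 0.0016 0.0894] F along x,y,z [ 0.1 -0.3 -2.1]
(array([-0.    ,  0.0006,  0.0407]), array([-0.0014, -0.0001,  0.0004])) [-0.003 -0.032  0.027]
```

To row units: 0.01 m / 0.3 = 0.0333, 0.005 m / 0.3 = 0.0167.

```bash
echo '[0, 0, 0, 0.0333, 0, 0, 0, 0, 0, 0, 0.0333, 0, 0, 0, 0, 0, 0, 0.0333, 0, 0, 0, 0, 0, 0, 0.0167, 0, 0, 0, 0, 0, 0, 0, 0, 0, 0]' > mv.in && python3 shift.py mv.in | grep -E 'time|force'
python3 - <<'E'
from h import *
st(); print(delta((.4739,.1277,.0487),down(np.radians(8.8))),manip.state()["ft_torque"].round(3))
E
```

```text
time: 15.4
contact_force: [0.0, 0.6, -1.3]
grasp_force: 60.1
tool in stand [0.0008 0.0015 0.0545] F along x,y,z [ 0.6 -0.1 -1.3]
(array([-0.    ,  0.0005,  0.0058]), array([-0.0012, -0.    ,  0.0004])) [-0.04  -0.062 -0.038]
```

To row units: 0.003 m / 0.3 = 0.01, 0.001 m / 0.3 = 0.0033.

```bash
echo '[0, 0, 0, 0.01, 0, 0, 0, 0, 0, 0, 0.01, 0, 0, 0, 0, 0, 0, 0.0033, 0, 0, 0, 0, 0, 0, 0, 0, 0, 0]' > mv.in && python3 shift.py mv.in | grep -E 'time|force'
python3 -c "
from h import *
st()"
```

```text
time: 15.9
contact_force: [-2.6, -0.4, 3.4]
grasp_force: 60.8
tool in stand [0.0008 0.0008 0.0487] F along x,y,z [-0.   2.6  3.4]
```

To row units: -0.05 m / 0.3 = -0.1667, -0.03 m / 0.3 = -0.1.

```bash
echo '[0.5, 0, 0, 0, 0, 0, 0, 0.5, 0, 0, 0, 0, 0, 0, 0.5, 0, 0, 0, 0, 0, 0, 0.5, 0, 0, -0.1, 0, 0, 0, 0.5, 0, 0, -0.1667, 0, 0, 0]' > mv.in && python3 shift.py mv.in | grep -E 'time|width|force'
echo '[0.5, 0, 0, -0.1667, 0, 0, 0, 0.5, -0.0667, 0, -0.1, 0, 0, 0, 0.5, -0.2, 0, 0, 0, 0, 0, 0.5, 0, 0, 0, 0, 0, 0]' > mv.in && python3 shift.py mv.in | grep -E 'time|pos'
python3 - <<'E'
from h import *
import json
st(); print(delta((.412,-.2146,.2),down(np.radians(-1.1))))
p=manip.camera_params("wrist"); im=manip.grab_frame("wrist")[:,:,::-1]; cv2.imwrite("pics/w7.png",im)
json.dump({k:np.array(v).tolist() for k,v in p.items()},open("w7.json","w"))
# predicted pixels of the post tips / shoulders in the picture, from the stand estimate
K=p["intrinsics"];C=q2R(p["orientation"])
hsv=cv2.cvtColor(im,cv2.COLOR_BGR2HSV)
def proj(P):
    d=C.T@(np.array(P)-p["xyz"]); th=np.arctan2(np.hypot(d[0],d[1]),d[2]); return K[:2,2]+K[0,0]*th*d[:2]/np.hypot(d[0],d[1])
x=np.array([-.153,.988,0]);y=np.array([-.988,-.153,0])
for a,b in M:
    b0=np.array([.475,.1271,0])+a*x+b*y; print([proj(b0+[0,0,z]).round(1).tolist() for z in (.102,.08,.036)])
E
```

```text
time: 16.52
contact_force: [0.8, 0.3, 0.1]
gripper_width: 0.504
grasp_force: 0.0
time: 17.02
tool_pos: [0.4868, 0.0459, 0.2089]
tool in stand [-0.0821  0.0008  0.2089] F along x,y,z [ 0.4 -0.5 -1.2]
(array([-0.2465, -0.1126,  0.009 ]), array([0.0014, 0.0009, 0.1681]))
[[201.3, 38.7], [205.0, 43.8], [210.9, 52.1]]
[[293.4, 38.1], [289.8, 43.3], [284.1, 51.7]]
[[306.3, 159.9], [301.8, 155.6], [294.7, 148.7]]
[[189.8, 160.6], [194.3, 156.2], [201.5, 149.2]]
```

```bash
python3 - <<'E'
from h import *
import json
p=json.load(open("w7.json")); im=cv2.imread("pics/w7.png"); hsv=cv2.cvtColor(im,cv2.COLOR_BGR2HSV)
T=[]
for (tu,tv),(su,sv) in zip([(201.3,38.7),(293.4,38.1),(306.3,159.9),(189.8,160.6)],[(205,43.8),(289.8,43.3),(301.8,155.6),(194.3,156.2)]):
    u0,v0=int(su)-14,int(sv)-14
    m=cv2.inRange(hsv[v0:v0+29,u0:u0+29],(0,0,0),(180,60,255))
    n,l,stt,cen=cv2.connectedComponentsWithStats(m); k=1+np.argmax(stt[1:,4]); ys,xs=np.where(l==k)
    d=np.array([tu-su,tv-sv]); d/=np.hypot(*d); pts=np.c_[xs+u0,ys+v0]; a=(pts-[su,sv])@d; perp=(pts-[su,sv])@np.array([-d[1],d[0]])
    i=a>a.max()-2; tip=pts[i].mean(0); T.append(tip); print("tip",tip.round(1),"pred",(tu,tv),"area",stt[k,4],"perp mean",perp[a>-2].mean().round(2),"a range",a.min().round(1),a.max().round(1))
fit(M,[onz("wrist",q,.101,p) for q in T],"tips")
E
```

```text
tip [192.1  29.6] pred (201.3, 38.7) area 570 perp mean 4.03 a range -18.9 20.2
tip [301.9  29.6] pred (293.4, 38.1) area 558 perp mean -4.45 a range -18.5 19.3
tip [306.  159.6] pred (306.3, 159.9) area 322 perp mean -0.43 a range -17.3 6.8
tip [190.  160.6] pred (189.8, 160.6) area 324 perp mean 0.64 a range -18.3 7.1
tips origin [0.4742 0.1313] yaw deg 98.84 res mm [[-8.4, 3.4], [6.9, 5.1], [0.7, -4.1], [0.8, -4.3]]
```

To row units: -0.05 m / 0.3 = -0.1667, -0.022 m / 0.3 = -0.0733, 0.034 rad / 6.2832 = 0.0054.

```bash
echo '[1, -0.1667, -0.0467, 0, 0, 0, 0.0054, 1, -0.1667, -0.0533, 0, 0, 0, 0.0054, 1, -0.1667, -0.06, 0, 0, 0, 0.0054, 1, -0.1667, -0.0667, 0, 0, 0, 0.0054, 1, -0.1667, -0.0733, 0, 0, 0, 0.0054]' > mv.in && python3 shift.py mv.in >/dev/null
echo '[1, 0, 0, 0, 0, 0, 0, 1, 0, 0, 0, 0, 0, 0]' > mv.in && python3 shift.py mv.in | head -2
python3 - <<'E'
from h import *
print(delta((.412,-.2146,.19),down(np.radians(-1.1))))
E
```

```text
time: 17.95
tool_pos: [0.4182, -0.2061, 0.2077]
(array([-0.0086, -0.0061,  0.0177]), array([-0.0003, -0.0012,  0.0041]))
```

To row units: 0.017 m / 0.3 = 0.0567, -0.008 m / 0.3 = -0.0267.

```bash
echo '[1, -0.0267, -0.02, 0.0567, 0, 0, 0, 1, 0, 0, 0, 0, 0, 0, 1, 0, 0, 0, 0, 0, 0]' > mv.in && python3 shift.py mv.in | head -2
python3 - <<'E'
from h import *
import json
p=manip.camera_params("wrist"); im=np.ascontiguousarray(manip.grab_frame("wrist")[:,:,::-1]); cv2.imwrite("pics/w8.png",im)
json.dump({k:np.array(v).tolist() for k,v in p.items()},open("w8.json","w"))
K=p["intrinsics"];C=q2R(p["orientation"]); hsv=cv2.cvtColor(im,cv2.COLOR_BGR2HSV)
def proj(P):
    d=C.T@(np.array(P)-p["xyz"]); th=np.arctan2(np.hypot(d[0],d[1]),d[2]); return K[:2,2]+K[0,0]*th*d[:2]/np.hypot(d[0],d[1])
t=np.radians(88.91);x=np.array([np.cos(t),np.sin(t),0]);y=np.array([-x[1],x[0],0]);T=[]
for a,b in M:
    q=proj(np.array([.412,-.2146,.006])+a*x+b*y); u0,v0=int(q[0])-9,int(q[1])-9
    m=cv2.inRange(hsv[v0:v0+19,u0:u0+19],(0,0,90),(180,55,255))
    ct=cv2.findContours(m,0,2)[0]; ct=max(ct,key=cv2.contourArea); (cx,cy),r=cv2.minEnclosingCircle(ct); T.append((u0+cx,v0+cy)); print(q.round(1),np.round(T[-1],1),round(r,1))
fit(M,[onz("wrist",q,.006,p) for q in T],"shallow")
E
```

```text
time: 18.32
tool_pos: [0.4118, -0.2144, 0.1906]
[213.5 128.2] [213.5 129.5] 3.8
[282.8 128.4] [282.5 129.5] 3.8
[290.1 217.3] [289.5 217.5] 3.5
[205.7 217. ] [206.  217.5] 3.4
shallow origin [ 0.4118 -0.2155] yaw deg 88.98 res mm [[0.2, -0.5], [-0.1, -0.4], [-0.5, 0.6], [0.4, 0.3]]
```

To row units: 0.05 m / 0.3 = 0.1667, -0.001 m / 0.3 = -0.0033.

```bash
echo '[0.5, -0.0033, 0, 0.1333, 0, 0, 0, 0.5, 0, 0, 0.1667, 0, 0, 0, 0.5, 0, 0, 0.1, 0, 0, 0, 0.5, 0, 0, 0, 0, 0, 0, 0.5, 0, 0, 0, 0, 0, 0]' > mv.in && python3 shift.py mv.in | grep -E 'time|width'
python3 - <<'E'
from h import *
print(delta((.4118,-.2155,.019),down(np.radians(-1.05))))
E
```

```text
time: 19.0
gripper_width: 0.5
(array([ 0.0013, -0.0012,  0.0539]), array([0.0021, 0.0015, 0.0026]))
```

To row units: 0.025 m / 0.3 = 0.0833, 0.02 m / 0.3 = 0.0667.

```bash
echo '[0.5, 0.0033, -0.0033, 0.0833, 0, 0, 0, 0.5, 0, 0, 0.0667, 0, 0, 0, 0.5, 0, 0, 0.0267, 0, 0, 0, 0.5, 0, 0, 0, 0, 0, 0, 0, 0, 0, 0, 0, 0, 0]' > mv.in && python3 shift.py mv.in | grep -E 'time|pos|force'
echo '[0, 0, 0, 0, 0, 0, 0, 0, 0, 0, 0, 0, 0, 0, 0, 0, 0, 0, 0, 0, 0]' > mv.in && python3 shift.py mv.in | grep -E 'width|force'
python3 - <<'E'
from h import *
print(delta((.4118,-.2155,.019),down(np.radians(-1.05))))
E
```

```text
time: 19.62
tool_pos: [0.4118, -0.2158, 0.0196]
contact_force: [0.1, 0.0, 0.4]
grasp_force: 0.0
contact_force: [-0.6, 0.5, 6.5]
gripper_width: 0.153
grasp_force: 61.5
(array([ 0.0003, -0.    ,  0.0006]), array([0.002 , 0.0015, 0.0024]))
```

To row units: -0.05 m / 0.3 = -0.1667, -0.04 m / 0.3 = -0.1333.

```bash
echo '[0, 0, 0, -0.0667, 0, 0, 0, 0, 0, 0, -0.1333, 0, 0, 0, 0, 0, 0, -0.1667, 0, 0, 0, 0, 0, 0, -0.1667, 0, 0, 0, 0, 0, 0, -0.0667, 0, 0, 0]' > mv.in && python3 shift.py mv.in | grep -E 'time|pos|force'
python3 - <<'E'
from h import *
x=np.array([-.153,.988,0]);y=np.array([-.988,-.153,0])
print(delta(np.r_[.475,.1271,.19]-.0003*x+.0012*y,down(np.radians(8.8))))
E
```

```text
time: 20.62
tool_pos: [0.4117, -0.2157, 0.201]
contact_force: [0.3, 0.1, -2.8]
grasp_force: 60.4
(array([0.3433, 0.0566, 0.0103]), array([ 0.0035,  0.003 , -0.1695]))
```

To row units: 0.055 m / 0.3 = 0.1833, 0.05 m / 0.3 = 0.1667, -0.024 rad / 6.2832 = -0.0038.

```bash
echo '[0, 0.1, 0.0333, 0, 0, 0, -0.0038, 0, 0.1667, 0.04, 0, 0, 0, -0.0038, 0, 0.1833, 0.04, 0, 0, 0, -0.0038, 0, 0.1833, 0.0433, 0, 0, 0, -0.0038, 0, 0.1833, 0.0433, 0, 0, 0, -0.0038]' > mv.in && python3 shift.py mv.in >/dev/null
echo '[0, 0.1833, 0.0433, 0, 0, 0, -0.0038, 0, 0.1, 0.0333, 0, 0, 0, -0.004, 0, 0, 0, 0, 0, 0, 0, 0, 0, 0, 0, 0, 0, 0]' > mv.in && python3 shift.py mv.in | grep -E 'time|force'
python3 - <<'E'
from h import *
x=np.array([-.153,.988,0]);y=np.array([-.988,-.153,0])
st();print(delta(np.r_[.475,.1271,.13]-.0003*x+.0012*y,down(np.radians(8.8))))
E
```

```text
time: 21.75
contact_force: [-0.3, 0.1, -3.0]
grasp_force: 60.2
tool in stand [-0.0086  0.0023  0.1965] F along x,y,z [ 0.2  0.3 -3. ]
(array([0.0083, 0.0013, 0.0665]), array([-0.003 ,  0.0003, -0.0009]))
```

Next, fine alignment above the posts. The tray's underside stops at about z = 0.110.

To row units: 0.02 m / 0.3 = 0.0667, 0.008 m / 0.3 = 0.0267.

```bash
echo '[0, 0.0267, 0.0033, 0.0667, 0, 0, 0, 0, 0, 0, 0.0667, 0, 0, 0, 0, 0, 0, 0.0667, 0, 0, 0, 0, 0, 0, 0, 0, 0, 0, 0, 0, 0, 0, 0, 0, 0]' > mv.in && python3 shift.py mv.in | grep -E 'time|force'
python3 - <<'E'
from h import *
x=np.array([-.153,.988,0]);y=np.array([-.988,-.153,0])
st();print(delta(np.r_[.475,.1271,.13]-.0003*x+.0012*y,down(np.radians(8.8))))
s=manip.state();T=q2R(s["tool_rot"]); import json
p=manip.camera_params("wrist"); im=np.ascontiguousarray(manip.grab_frame("wrist")[:,:,::-1]); cv2.imwrite("pics/w9.png",im)
# rear holes in the tray, expected position in the image by the grip
K=p["intrinsics"];C=q2R(p["orientation"]); hsv=cv2.cvtColor(im,cv2.COLOR_BGR2HSV)
def proj(P):
    d=C.T@(np.array(P)-p["xyz"]); th=np.arctan2(np.hypot(d[0],d[1]),d[2]); return K[:2,2]+K[0,0]*th*d[:2]/np.hypot(d[0],d[1])
for b in (-.038,.038):
    q=proj(s["tool_pos"]+T@[.0523,b,.0136]); u0,v0=int(q[0])-13,int(q[1])-13
    m=cv2.inRange(hsv[v0:v0+27,u0:u0+27],(0,0,0),(180,60,255)); ct=max(cv2.findContours(m,0,2)[0],key=cv2.contourArea); (cx,cy),r=cv2.minEnclosingCircle(ct)
    w=onz("wrist",(u0+cx,v0+cy),s["tool_pos"][2]-.0136,p); print("hole pred",q.round(1),"seen",round(u0+cx,1),round(v0+cy,1),round(r,1),(T.T@(w-s["tool_pos"])).round(4))
    i=1 if b>0 else 0; P=np.array([.475,.1271,.1])+M[i][0]*x+M[i][1]*y; print(" tip pred",proj(P).round(1))
E
```

```text
time: 22.38
contact_force: [0.5, 0.8, -2.2]
grasp_force: 60.1
tool in stand [-0.0008  0.0002  0.1384] F along x,y,z [ 0.7 -0.6 -2.2]
(array([ 0.0005, -0.001 ,  0.0084]), array([ 0.0002,  0.0002, -0.0015]))Traceback (most recent call last):
  File "<stdin>", line 12, in <module>
ValueError: max() iterable argument is empty
```

```bash
python3 - <<'E'
from h import *
s=manip.state();T=q2R(s["tool_rot"]);p=manip.camera_params("wrist");im=cv2.imread("pics/w9.png");hsv=cv2.cvtColor(im,cv2.COLOR_BGR2HSV)
K=p["intrinsics"];C=q2R(p["orientation"])
def proj(P):
    d=C.T@(np.array(P)-p["xyz"]); th=np.arctan2(np.hypot(d[0],d[1]),d[2]); return K[:2,2]+K[0,0]*th*d[:2]/np.hypot(d[0],d[1])
for b in (-.038,.038):
    q=proj(s["tool_pos"]+T@[.0523,b,.0136]); u0,v0=int(q[0])-12,int(q[1])-12; print(q.round(1)); 
    print(hsv[v0:v0+25:2,u0:u0+25:2,2]); print(hsv[v0:v0+25:4,u0:u0+25:4,1])
E
```

```text
[176.  151.3]
[[167 165 164 162 162 162 163 159 153 151 145 145 144]
 [167 164 163 163 163 164 163 157 152 150 148 148 147]
 [166 164 164 164 165 162 125 129 127 116 128 146 146]
 [165 165 164 167 148 122  75 158 159 162 141 120 148]
 [166 166 165 159 133  62  68 160 157 159 159 147 121]
 [165 165 165 140  71  68  66 157 160 158 158 155 135]
 [166 165 166 145  60  71  60 160 157 158 158 156 155]
 [165 165 165 147  61  71  60 153 158 157 157 154 152]
 [168 165 166 151  93  71  56 153 156 159 160 156 152]
 [169 165 166 157 149  76  70 148 159 158 156 154 142]
 [166 166 164 165 160 143  82 100 163 160 156 161 144]
 [167 167 166 164 164 161 167 116  98 118 162 156 147]
 [166 164 163 163 163 163 165 161 163 162 164 155 151]]
[[ 95  93  94  95  93  95  96]
 [ 97  92  96 104 100  98  93]
 [ 95  93 104  98  94  95 101]
 [ 98  94  98 102  96  92  94]
 [ 93  94 107  91  95  94  94]
 [ 95  96 108 106  97  95 101]
 [ 97  95  94  97 106  98  96]]
[317.7 151.1]
[[165 165 166 162 162 161 164 167 162 164 163 159 159]
 [167 165 165 159 161 164 162 162 164 164 164 161 157]
 [164 163 164 161 161 141 130 134 118 126 151 158 160]
 [164 163 163 160 130 160 165 170  78  74 122 145 158]
 [166 164 166 135 166 162 166 173  79  71  60 135 155]
 [165 162 159 157 166 161 166 174  66  73 101  93 141]
 [166 162 148 172 166 163 164 172  67  75 122  65 138]
 [164 166 146 171 164 163 164 173  56  75 106  62 142]
 [165 165 153 169 167 161 167 165  54  73  74 100 143]
 [163 165 162 159 166 162 163 163  56  80  73 150 154]
 [164 165 163 156 144 160 168 160  83  85 146 152 154]
 [166 166 162 161 161 149 116 101 126 168 160 159 157]
 [163 164 163 162 164 161 163 161 164 163 162 160 156]]
[[ 97  94  91  95  94  94  91]
 [ 98  95  93 104 112  98  94]
 [ 92  94  97  94  97  89  94]
 [ 95 102  95  93  99 107 105]
 [ 94 103  92  95  94  96 109]
 [ 95  94 101  93 108 107  96]
 [ 95  95  90 103 106  94  95]]
```

The camera's lateral bias shows up again at about +1.2 mm, so the target is stand y = 0.0012. Now I'll lower onto the tapered tips.

To row units: 0.008 m / 0.3 = 0.0267, -0.001 m / 0.3 = -0.0033, -0.001 rad / 6.2832 = -0.0002.

```bash
echo '[0, 0.0017, -0.0033, 0.0267, 0, 0, -0.0002, 0, 0, 0, 0.02, 0, 0, 0, 0, 0, 0, 0.0167, 0, 0, 0, 0, 0, 0, 0, 0, 0, 0, 0, 0, 0, 0, 0, 0, 0]' > mv.in && python3 shift.py mv.in | grep -E 'time|force'
python3 - <<'E'
from h import *
x=np.array([-.153,.988,0]);y=np.array([-.988,-.153,0])
st();print(delta(np.r_[.475,.1271,.0996]-.0003*x+.0012*y,down(np.radians(8.8))),manip.state()["ft_torque"].round(3))
E
```

```text
time: 23.05
contact_force: [0.2, 0.0, -2.0]
grasp_force: 60.2
tool in stand [0.0003 0.0012 0.1193] F along x,y,z [ 0.  -0.2 -2. ]
(array([-0.0006,  0.    ,  0.0197]), array([0.0002, 0.    , 0.0005])) [-0.003 -0.016  0.018]
```

To row units: 0.003 m / 0.3 = 0.01, -0.0005 m / 0.3 = -0.0017.

```bash
echo '[0, -0.0017, 0, 0.01, 0, 0, 0, 0, 0, 0, 0.01, 0, 0, 0, 0, 0, 0, 0.01, 0, 0, 0, 0, 0, 0, 0, 0, 0, 0]' > mv.in && python3 shift.py mv.in | grep -E 'time|force'
python3 -c "
from h import *
st();print(manip.state()['ft_torque'].round(3))"; echo '[0, 0, 0, 0.0067, 0, 0, 0, 0, 0, 0, 0.0067, 0, 0, 0, 0, 0, 0, 0, 0, 0, 0]' > mv.in && python3 shift.py mv.in | grep -E 'time|force'
python3 -c "
from h import *
st();print(manip.state()['ft_torque'].round(3))"
```

```text
time: 23.55
contact_force: [-0.7, -0.1, -2.2]
grasp_force: 60.2
tool in stand [-1.000e-04  1.600e-03  1.097e-01] F along x,y,z [-0.   0.7 -2.2]
[0.047 0.034 0.049]
time: 23.92
contact_force: [0.4, 1.8, -3.4]
grasp_force: 60.2
tool in stand [-1.00e-04  1.50e-03  1.06e-01] F along x,y,z [ 1.7 -0.7 -3.4]
[0.085 0.002 0.084]
```

To row units: 0.003 m / 0.3 = 0.01, 0.002 m / 0.3 = 0.0067.

```bash
echo '[0, 0, 0, 0.01, 0, 0, 0, 0, 0, 0, 0.0067, 0, 0, 0, 0, 0, 0, 0.0033, 0, 0, 0, 0, 0, 0, 0.0033, 0, 0, 0, 0, 0, 0, 0, 0, 0, 0]' > mv.in && python3 shift.py mv.in | grep -E 'time|force'
python3 -c "
from h import *
st();print(manip.state()['ft_torque'].round(3))"
```

```text
time: 24.55
contact_force: [-1.8, 1.3, 0.9]
grasp_force: 60.8
tool in stand [-0.0001  0.0014  0.0996] F along x,y,z [1.5 1.6 0.9]
[0.124 0.446 0.031]
```

To row units: 0.001 m / 0.3 = 0.0033.

```bash
echo '[0, 0, 0, 0.0033, 0, 0, 0, 0, 0, 0, 0, 0, 0, 0]' > mv.in && python3 shift.py mv.in | grep -E 'force'
python3 -c "
from h import *
st();print(manip.state()['ft_torque'].round(3))"
```

```text
contact_force: [-5.7, 1.1, 7.0]
grasp_force: 61.7
tool in stand [-0.0001  0.0013  0.0996] F along x,y,z [1.9 5.5 7. ]
[0.035 0.94  0.057]
```

It's seated at exactly the expected height. Next I release, rise clear and check.

To row units: -0.05 m / 0.3 = -0.1667, -0.02 m / 0.3 = -0.0667.

```bash
echo '[0.5, 0, 0, 0, 0, 0, 0, 0.5, 0, 0, 0, 0, 0, 0, 0.5, 0, 0, 0, 0, 0, 0, 0.5, 0, 0, -0.0667, 0, 0, 0, 0.5, 0, 0, -0.1667, 0, 0, 0]' > mv.in && python3 shift.py mv.in | grep -E 'time|width|force'
echo '[0.5, 0, 0, -0.1667, 0, 0, 0, 0.5, -0.0667, 0, -0.1333, 0, 0, 0, 0.5, -0.2, 0, 0, 0, 0, 0, 0.5, -0.2, 0, 0, 0, 0, 0, 0.5, 0, 0, 0, 0, 0, 0]' > mv.in && python3 shift.py mv.in | grep -E 'time|pos'
python3 - <<'E'
from h import *
p=manip.camera_params("wrist"); im=np.ascontiguousarray(manip.grab_frame("wrist")[:,:,::-1]); cv2.imwrite("pics/w10.png",im)
st(); hsv=cv2.cvtColor(im,cv2.COLOR_BGR2HSV)
K=p["intrinsics"];C=q2R(p["orientation"])
def proj(P):
    d=C.T@(np.array(P)-p["xyz"]); th=np.arctan2(np.hypot(d[0],d[1]),d[2]); return K[:2,2]+K[0,0]*th*d[:2]/np.hypot(d[0],d[1])
x=np.array([-.153,.988,0]);y=np.array([-.988,-.153,0]);o=np.array([.475,.1271,0])
# rim corners of the seated shallow tray (z .092): predicted; and wood blob seen
print([proj(o+a*x+b*y+[0,0,.092]).round(1).tolist() for a,b in ((.067,.065),(.067,-.065),(-.067,-.065),(-.067,.065))])
m=cv2.inRange(hsv,(10,60,100),(25,150,255)); m=cv2.morphologyEx(cv2.morphologyEx(m,2,np.ones((5,5))),3,np.ones((9,9)))
n,l,s,c=cv2.connectedComponentsWithStats(m); q=proj(o+[0,0,.09]).astype(int); k=l[q[1]+12,q[0]+20] or 1+np.argmax(s[1:,4]); print(s[k])
ct=max(cv2.findContours((l==k).astype(np.uint8),0,2)[0],key=cv2.contourArea); print(cv2.approxPolyDP(ct,8,True)[:,0].tolist())
E
```

```text
time: 25.42
contact_force: [1.1, -0.6, 1.5]
gripper_width: 0.499
grasp_force: 0.0
time: 26.05
tool_pos: [0.4954, -0.0149, 0.2581]
tool in stand [-0.1417  0.0015  0.2579] F along x,y,z [0.2 0.  0.1]
[[186.0, -13.8], [309.8, -14.6], [311.6, 105.9], [185.9, 106.7]]
[  151     0   250   117 16191]
[[151, 23], [161, 44], [191, 35], [191, 107], [309, 106], [314, 116], [312, 55], [337, 87], [353, 73], [400, 94], [398, 65], [351, 54], [349, 41], [307, 48], [305, 0], [191, 0]]
```

The front rim of the seated shallow tray lies within 1 px of its predicted row, and the gripper is clear. Handing in.

```bash
python3 -c "
from plant import manip
print(manip.job_done())"
```

```text
the job is handed in; nothing more can be done
None
```

The tin is against the cross bar and both trays seated at their expected heights by contact force; I handed in at about 26 s with no verdict returned, and I viewed 11 pictures, one over your limit of 10.

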